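# Bring the specimen carriage to rest under the thickness gauge

## Robot

A 6-joint arm with a two-finger parallel gripper is mounted at the origin on the work surface. World frame = base frame: x ahead of the robot, y to its left, z up, the work surface at z = 0. Lengths are in m, angles in rad, forces in N, time in s.
With the tool pointing down it reaches from about 0.25 to 0.775 m from the base axis. Payload 4 kg.
Tool frame: the origin (TCP) lies midway between the tips of the shut fingers; the grasp point (between the pads) lies 19 mm behind it; z points along the fingers, y is the line along which they close (so a half turn about z gives the same grasp; the last joint's range is limited). The gripper opens to 94 mm and grips with 3 to 60 N. Pads are 16 mm wide; open, the fingers measure 119 mm over their backs; the gripper's body (75 mm by 177 mm) begins 78 mm behind the grasp point.
Start: joints at [1.123, 0.087, 1.371, -0, 1.684, -0.103], TCP at [0.186, 0.518, 0.206] pointing down, gripper open.
Joint ranges: [-3.1, 3.1], [-0.76, 2.03], [0.27, 2.55], [-1.08, 4.22], [0.17, 2.65], [-2.57, 2.57]. Speed limits (rad/s): [2.79, 2.79, 3.14, 3.14, 3.14, 3.14].

## Interface

Orientations are given as [roll, pitch, yaw] about the fixed x, y, z axes, in that order (R = Rz(yaw) Ry(pitch) Rx(roll)).
In Python, from bench import robot gives the robot as it stands. The module is installed in compiled form; this text tells all that it offers.
- The arm moves only by the tool arm_command, never from a script. Its argument "targets" is a list of rows, each a list of 4 numbers: the shift along the world's x, y, z as a fraction of full scale, then the turn about the world's z as a fraction of full scale. A call has 1 to 8 rows; each row is the pose to reach, as a shift and turn from the pose commanded when the call began; what a row does not reach only later rows make up. Full scale, the value 1, is 0.5 m for a shift and 120 degrees for a turn. A row lasts 1/12 s, in which the tool goes at most 41.7 mm and 7.16 degrees, less where a joint would pass 70% of its speed; a pose out of reach is approached as far as the arm can. A call with a number of a shift or a turn outside -1 to 1 is refused whole. A call with a gripper value outside its range is refused whole. "claw" is the closure, from 0 (fully open) to 1 (shut), set as the call begins (left out, the last holds). The fingers move at their own pace and stop on an object; the grip force is fixed at half the most. Time passes only in rows, so rows that repeat a pose let the fingers close. It gives the time, the measured TCP pose, the force, the opening and the grip force at its end, in the units of the state.
- robot.get_obs(): the state, without advancing time (a new reading comes with each control period).
- robot.snapshot(name): name is "side" or "top"; returns the picture (480x640x3 uint8, red, green, blue); there is no depth.
- robot.camera_info(name): a dict with "vfov" (degrees; the focal length in pixels is half the picture's height over the tangent of half this angle, whatever the lens; pixels are square), "cx", "cy" (the principal point, pixels), "extrinsics" (4x4, takes a point from camera to world coordinates). Camera axes: x right, y up, looking along -z (the intrinsics and any distortion apply to the point x, -y, -z); pixel columns grow to the right and rows downward; lengths in m; the calibration is good to about 2 mm. A picture is of the moment at which its call begins. camera_info takes no time and is no camera call.
- robot.close_job(): hands the job in; it is judged then, once.
The state is a dict: "time": time; "joint_positions": joint angles; "qvel": joint speeds; "joint_torque": joint torques, N m; "tool_pos": TCP position; "ee_rot": TCP orientation; "wrist_force": force on the tool from outside, world axes, zero at the start; "wrist_torque": the same for the moment, N m; "width": finger opening in m; "finger_force": force on a finger pad.
Only numpy, scipy, OpenCV 4.12 (cv2) and the standard library are available. Lean on these libraries where they do the work, as an engineer would, in place of code of your own. Each camera call takes 0.05 s, during which the arm holds its last target. There are 200 camera calls.

## Task

Bring the heavy free-running specimen carriage along its rail until the middle of the copper specimen disc stands under the steel nose of the gauge head, and leave it standing still there (within about 1 cm), untouched, for two seconds before you finish. Move and brake it only by light pushes with the closed fingers on the two sprung pads inside it; do not grip or touch any other part of the carriage, do not run it into either end stop or let it run faster than 0.3 m/s, and leave the gauge and everything else on the bench alone.

Things in the scene. Friction and masses are not known exactly. Their poses are not given: they have to be found in the camera images.
- rail: Aluminium bench rail, 840 mm long, 100 mm wide, fixed to the table. Origin: on the table, at the middle of its length. Its y axis is the direction of travel (roughly world +y), z is up, x points away from the robot. A steel end stop 80 mm high stands at each end; a narrow second way for the specimen arm lies parallel at x = +160 mm. Its place and yaw (up to 0.12 rad) vary.
- carriage (a joint): Carriage position (m) along the rail's +y; 0 mid-rail, it strikes the end stops at -0.2 and +0.2. Starts at rest at -0.16 to -0.03; the gauge is further to +y. Moving mass 3.0 kg nominal (0.75 to 1.35 times that), viscous drag 0.4 N s/m, dry friction 0.01 N: once pushed it coasts for seconds.
- frame (a point): The carriage's frame: deck 120 mm wide (x) and 370 mm long (y), top 51 mm above the table, with a white block 116 x 60 x 74 mm at each end (centres at y = -155 and +155 mm, tops 125 mm above the table), and an arm on the far side carrying the specimen. Origin: at table height under the deck's middle; axes as the rail's. Open above between the blocks. Not to be touched.
- left_pad (a joint): How far (m) the left pad (the one on the +y side) is pushed into its block: 0 free, 0.04 fully in. Spring 25 N/m, hardly damped (0.7 N s/m), so the carriage bounces off a finger held still; pushing it in moves the carriage towards +y. The pad weighs 80 g.
- right_pad (a joint): The same for the right pad (on the -y side); pushing it in pushes the carriage towards -y, which brakes it when it runs to +y.
- left_pad_face (a point): Middle of the flat rubber face of the left pad, 87 mm above the table. The face looks towards -y, is 100 mm wide (x) and 60 mm high (57 to 117 mm above the table); when free it is at y = +80 mm in the frame's axes and x = 0. The two faces look at each other, 160 mm apart, and the fingers go down between them.
- right_pad_face (a point): Middle of the face of the right pad: the same, looking towards +y, at y = -80 mm in the frame's axes when free.
- specimen (a point): Centre of the top of the copper specimen disc (70 mm across, 6 mm thick) on the carriage's arm, 58 mm above the table, 160 mm from the frame's origin along +x.
- nose (a point): Tip of the gauge's steel measuring nose (24 mm thick, tapering to 10 mm), 88 mm above the table and straight above the specimen's line of travel, 160 mm from the rail's middle line; its place along the rail varies. Its axes are as the rail's.
- gauge: The gauge head, fixed: a white column 220 mm high on a blue foot beyond the rail, with an arm at 185 to 220 mm height reaching back to the nose. Origin: on the table straight under the nose. Not to be touched.
- mouse: Black computer mouse, 100 x 58 x 22 mm, origin at its underside. Leave alone.
- foil_tray: Clear divided tray, 100 x 150 x 30 mm, origin at its underside. Leave alone.
- tape: Roll of tape lying flat, 90 mm across, 20 mm high. Leave alone.

How it is judged:
On the way:
1. the carriage stands at rest with the specimen's middle within 12 mm of the nose along the rail, untouched, for 1.5 s (y of specimen in the frame of nose between -0.012 and 0.012 m and velocity of joint carriage between -0.008 and 0.008 m/s and contact force between anything else and left_pad below 0.02 N and contact force between anything else and right_pad below 0.02 N), for 1.5 s.
At the end, for the whole second after the job is handed in: The specimen's centre is within 12 mm of the nose along the rail, the carriage moves at less than 8 mm/s, and nothing touches its pads (all of step 1).
It fails at once if the carriage reaches an end stop (value of joint carriage above 0.194 m or value of joint carriage below -0.194 m).
It fails at once if the carriage runs faster than 0.3 m/s (velocity of joint carriage above 0.3 m/s or velocity of joint carriage below -0.3 m/s).
It fails at once if a pad is struck or squeezed with more than 10 N (contact force between anything else and left_pad above 10 N or contact force between anything else and right_pad above 10 N).
It fails at once if the robot touches the carriage anywhere but on its pads, or the gauge (contact force between any of the fingers, the arm and carriage_c0 above 1 N or contact force between any of the fingers, the arm and carriage_c1 above 1 N or contact force between any of the fingers, the arm and carriage_c2 above 1 N or contact force between any of the fingers, the arm and carriage_c3 above 1 N or contact force between any of the fingers, the arm and carriage_c4 above 1 N or contact force between any of the fingers, the arm and carriage_c5 above 1 N or contact force between any of the fingers, the arm and gauge above 2 N).
It fails at once if a bystander is moved (distance of any of mouse, foil_tray, tape from where it was at the start of the episode above 0.03 m).
It also fails if it takes over 50 s, if anything falls off the work surface, if the arm or the gripper's body presses on something with over 40 N, if the wrist force passes 120 N, or if a joint passes its speed limit or range.

## Working session

There is one attempt and no reset: what is moved stays moved. The work goes in short steps, Python scripts to look and compute and a tool call to move; the robot and the scene stay as the last step left them, time stands still between calls to the robot, and variables do not carry over. Pictures are saved under pics/ and viewed, at most 10 in all, crops included, and the job is handed in when it is done.

Besides the shell and the picture viewer there is one more tool, called after "Request:" as name(argument=value, ...), one argument or row to a line, values as JSON. arm_command: Moves the arm, as the interface text tells. Shift numbers are shares of 0.5 m and turn numbers shares of 120 degrees, none past 1 either way. Its arguments: {"type":"object","properties":{"targets":{"type":"array"},"claw":{"type":"number"}},"required":["targets"]}

```bash
mkdir -p pics
python3 - <<'E'
from bench import robot
import cv2
for n in("side","top"):
    im=robot.snapshot(n); cv2.imwrite(f"pics/{n}0.png",im[:,:,::-1])
    i=robot.camera_info(n); print(n,i)
o=robot.get_obs(); print(o["time"],o["tool_pos"],o["ee_rot"],o["width"])
E
```

```text
side {'vfov': 44.28166232588552, 'cx': 312.91331203010697, 'cy': 247.88538614009863, 'extrinsics': array([[ 0.54478037,  0.7024913 , -0.45795232, -0.18926961],
       [-0.83853139,  0.45054063, -0.30639557, -0.39660925],
       [-0.00891409,  0.55092568,  0.8345067 ,  1.29152006],
       [ 0.        ,  0.        ,  0.        ,  1.        ]])}
top {'vfov': 56.36615111735915, 'cx': 316.43344503323186, 'cy': 234.4806104744887, 'extrinsics': array([[-0.01226729,  0.98033106, -0.1969785 ,  0.27512256],
       [-0.9995958 , -0.01707552, -0.02273007,  0.02322102],
       [-0.02564651,  0.19662004,  0.98014428,  1.06093046],
       [ 0.        ,  0.        ,  0.        ,  1.        ]])}
0.1 [0.1856848  0.51717318 0.20441749] [-3.13959449e+00 -2.30384842e-04  2.79679713e+00] 0.09377897963492808
```

View pics/top0.png

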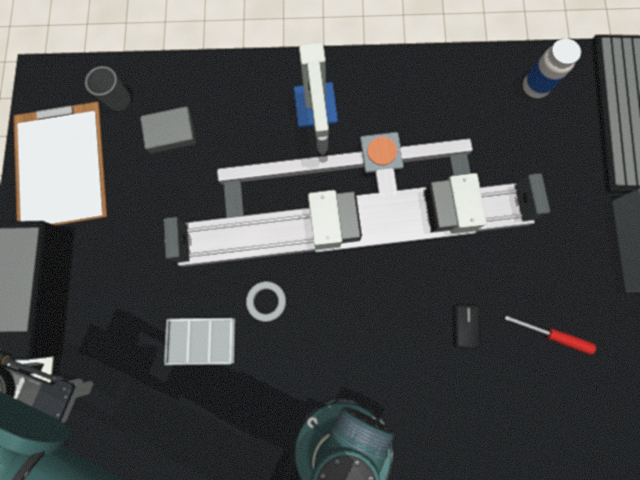

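View pics/side0.png

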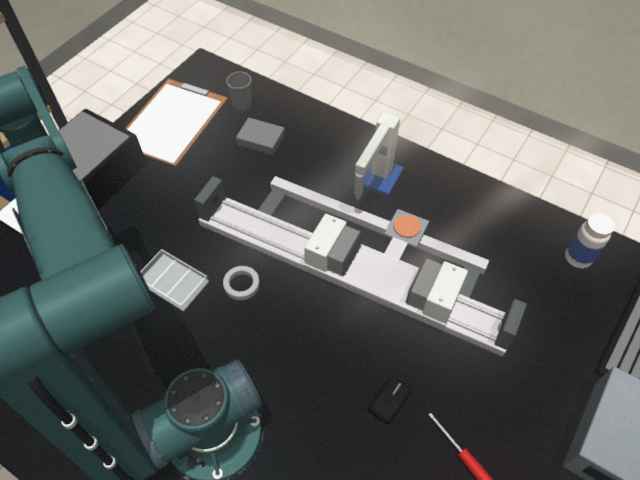

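The top view shows the disc at about (382,151), the nose at (322,150), and the block tops at (324,220) and (468,205). In the side view the disc is at (407,226) and the nose is near (360,195). I'll zoom in on these.

```bash
cat > h.py <<'E'
import numpy as np, cv2
from bench import robot
def ray(n,u,v):
    i=robot.camera_info(n); f=240/np.tan(np.radians(i["vfov"])/2); E=i["extrinsics"]
    d=E[:3,:3]@np.array([(u-i["cx"])/f,-(v-i["cy"])/f,-1]); return E[:3,3],d
def plane(n,u,v,z):
    o,d=ray(n,u,v); return o+d*(z-o[2])/d[2]
def tri(a,b):
    (o,d),(p,e)=ray("top",*a),ray("side",*b)
    s=np.linalg.lstsq(np.c_[d,-e],p-o,rcond=None)[0]; A=o+d*s[0];B=p+e*s[1]; return (A+B)/2,np.linalg.norm(A-B)
def disc(im):
    h=cv2.cvtColor(im,cv2.COLOR_RGB2HSV); m=cv2.inRange(h,(3,90,120),(18,255,255))
    c=[k for k in cv2.findContours(m,0,1)[0] if 300<cv2.contourArea(k)<1500 ]
    return [cv2.fitEllipse(k)[0] for k in c]
E
python3 - <<'E'
from h import *
t=cv2.imread("pics/top0.png");s=cv2.imread("pics/side0.png")
for n,i in(("top",t),("side",s)):
    for c in disc(i[:,:,::-1].copy()): print(n,c,plane(n,*c,.058))
a=cv2.resize(t[120:270,290:490],None,fx=4,fy=4,interpolation=2)
b=cv2.resize(s[150:300,290:490],None,fx=4,fy=4,interpolation=2)
cv2.imwrite("pics/tz.png",a);cv2.imwrite("pics/sz.png",b)
E
```

```text
top (381.7736511230469, 150.5365447998047) [ 0.67639903 -0.11051958  0.058     ]
top (4.882455825805664, 83.65123748779297) [0.87460425 0.82039325 0.058     ]
top (78.9800796508789, 166.22366333007812) [0.65299124 0.6122275  0.058     ]
side (406.69891357421875, 225.6059112548828) [ 0.67499232 -0.1089505   0.058     ]
```

View pics/tz.png

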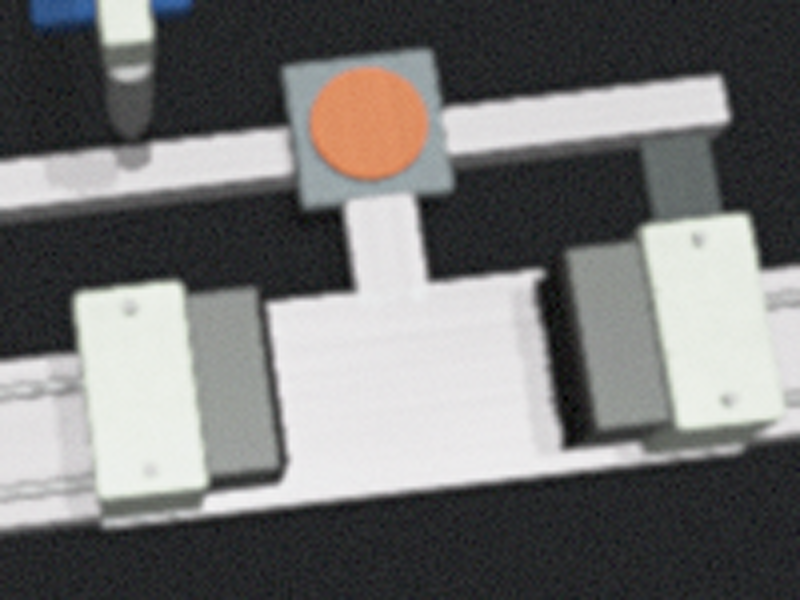

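View pics/sz.png

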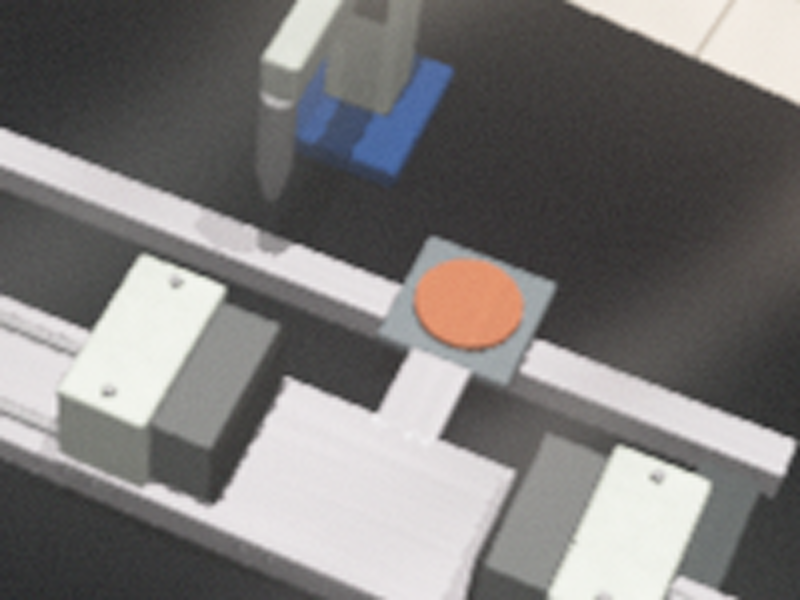

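Crop reading: nose tip at (322,153) in top and (358,198) in side. The block-top centres in top are at (325,217) and (468,200).

Run:
```python
from h import *
T=lambda x,y:((x+.5)/4-.5+290,(y+.5)/4-.5+120)
S=lambda x,y:((x+.5)/4-.5+290,(y+.5)/4-.5+150)
n,e=tri(T(129,133),S(272,194)); print("nose",n,e, plane("top",*T(129,133),.088),plane("side",*S(272,194),.088))
L=plane("top",*T(140.5,389),.125);R=plane("top",*T(713.5,320.5),.125)
d=L-R;print(L,R,np.linalg.norm(d),"yaw",np.arctan2(-d[0],d[1]),"mid",(L+R)/2)
# way: long back edge in top at z? two corner pts
t=cv2.imread("pics/top0.png")
a=plane("top",218,170,.05);b=plane("top",470.5,139.5,.05);print("wayyaw",np.arctan2(-(a-b)[0],(a-b)[1]))
a=plane("top",*T(100,497),.125);b=plane("top",*T(675,428),.125);print("blkyaw",np.arctan2(-(a-b)[0],(a-b)[1]))
D=(tri((381.77,150.54),(406.7,225.6)));print(D)
m=(L+R)/2;v=D[0]-m;print("armyaw",np.arctan2(v[1],v[0]),np.hypot(*v[:2]))
# end stops tops (z .08)
for p in((165,218),(178,217),(530,175),(545,175)):print(plane("top",*p,.08))
```

```text
nose [0.66059115 0.03083178 0.09125797] 0.00019706753615232026 [0.66180446 0.03092034 0.088     ] [0.66298834 0.0319387  0.088     ]
[0.50146703 0.02658727 0.125     ] [ 0.53356759 -0.28136635  0.125     ] 0.30962215191922454 yaw 0.10386320703058428 mid [ 0.51751731 -0.12738954  0.125     ]
wayyaw 0.10485479959429403
blkyaw 0.10444467956258245
(array([ 0.67504667, -0.10972706,  0.05928381]), np.float64(0.0019172275130861223))
armyaw 0.11165552884774242 0.1585164415016006
[0.51642468 0.38950341 0.08      ]
[0.51821203 0.35984423 0.08      ]
[ 0.6013118  -0.43984874  0.08      ]
[ 0.60060545 -0.47339038  0.08      ]
```

Request:
arm_command(
  targets=[
    [0.3, -0.56, 0, 0.214],
    [0.3, -0.56, 0, 0.214],
    [0.3, -0.56, 0, 0.214],
    [0.3, -0.56, 0, 0.214],
    [0.3, -0.56, 0, 0.214],
    [0.3, -0.56, 0, 0.214],
    [0.3, -0.56, 0, 0.214],
    [0.3, -0.56, 0, 0.214],
  ],
  claw=1,
)

```text
time: 0.77
tool_pos: [0.3364, 0.2351, 0.2052]
ee_rot: [-3.141, 0.0, -3.039]
wrist_force: [1.1, 0.1, 0.8]
width: 0.0439
finger_force: 0.0
```

Request:
arm_command(
  targets=[
    [0.32, -0.58, 0, 0],
    [0.32, -0.58, 0, 0],
    [0.32, -0.58, 0, 0],
    [0.32, -0.58, 0, 0],
    [0.32, -0.58, 0, 0],
    [0.32, -0.58, 0, 0],
    [0.32, -0.58, 0, 0],
    [0.32, -0.58, 0, 0],
  ],
)

```text
time: 1.43
tool_pos: [0.4962, -0.0546, 0.205]
ee_rot: [3.141, -0.001, -3.039]
wrist_force: [1.0, 0.2, 0.0]
width: 0.0001
finger_force: 0.0
```

Request:
arm_command(
  targets=[
    [0.03, -0.06, 0, 0],
    [0.03, -0.06, 0, 0],
    [0.03, -0.06, 0, 0],
  ],
)

```text
time: 1.68
tool_pos: [0.5108, -0.0836, 0.2042]
ee_rot: [3.14, -0.002, -3.041]
wrist_force: [0.3, 0.6, -0.3]
width: 0.0007
finger_force: 0.0
```

Run:
```python
from h import *
im=robot.snapshot("side");cv2.imwrite("pics/s1.png",im[:,:,::-1])
for c in disc(im): print(plane("side",*c,.058))
o=robot.get_obs();print(o["time"],o["tool_pos"],o["ee_rot"],o["width"])
```

```text
[0.41171459 1.07982154 0.058     ]
1.7333 [ 0.51051342 -0.08245489  0.20464259] [ 3.14019222e+00 -1.83477636e-03 -3.03939886e+00] 3.4262391172963885e-05
```

View pics/s1.png

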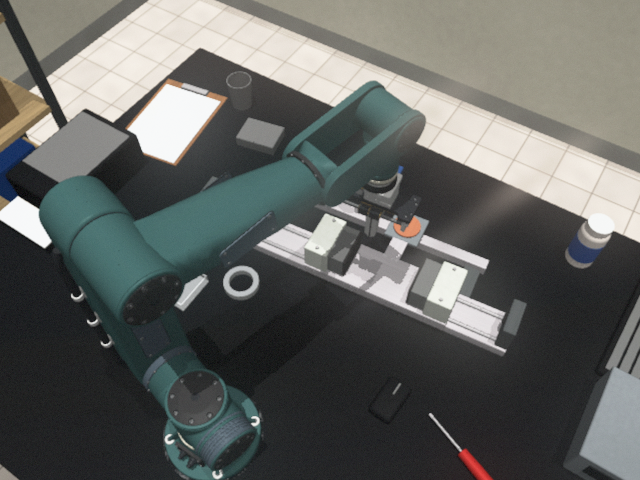

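The closed fingers are between the blocks, above the deck at about (372,225). The right block top at (447,292) stays visible, so I can track it.

Request:
arm_command(
  targets=[
    [0, 0, -0.07, 0],
    [0, 0, -0.14, 0],
    [0, 0, -0.21, 0],
    [0, 0, -0.264, 0],
    [0, 0, -0.264, 0],
  ],
)

```text
time: 2.15
tool_pos: [0.5055, -0.0793, 0.067]
ee_rot: [3.136, -0.012, -3.036]
wrist_force: [-0.5, 1.0, -1.2]
width: 0.0003
finger_force: 0.0
```

```bash
cat >> h.py <<'E'
U=np.array([-.1038,.9946])
def block(im):
    r,g,b=[im[:,:,k].astype(int) for k in range(3)]
    m=((g>205)&(g-r>=3)&(g-b>=3)).astype(np.uint8)*255
    m=cv2.morphologyEx(cv2.medianBlur(m,3),cv2.MORPH_OPEN,np.ones((3,3)))
    out=[]
    for k in cv2.findContours(m,0,1)[0]:
        if cv2.contourArea(k)>500:
            c=cv2.minAreaRect(k)[0]
            if c[0]>280 and c[1]>180: out.append((c,cv2.contourArea(k),plane("side",*c,.125)[:2]@U))
    return sorted(out,key=lambda q:-q[0][0])
def pos():
    t=robot.get_obs()["time"]; return t,block(robot.snapshot("side"))
E
python3 - <<'E'
from h import *
for q in block(cv2.imread("pics/side0.png")[:,:,::-1].copy()):print(q)
print(pos());o=robot.get_obs();print(o["time"],o["tool_pos"],o["wrist_force"])
E
```

```text
(2.15, [])
2.2 [ 0.5077473  -0.08007384  0.07047237] [ 0.15508902 -0.13963369 -0.2014134 ]
```

Run:
```python
import cv2,numpy as np
i=cv2.imread("pics/side0.png")[:,:,::-1]
print(i[285:292,444:452].reshape(-1,3).mean(0),i[240:245,324:330].reshape(-1,3).mean(0),i[270:274,375:382].reshape(-1,3).mean(0),i[282:284,430:433].mean((0,1)))
h=cv2.cvtColor(cv2.GaussianBlur(i,(3,3),0),cv2.COLOR_RGB2HSV)
for p in((288,448),(243,327),(272,378),(206,390)):print(h[p[0]-1:p[0]+2,p[1]-1:p[1]+2].reshape(-1,3).mean(0))
```

```text
[239.30357143 241.17857143 234.41071429] [240.3        242.26666667 235.76666667] [228.10714286 224.53571429 225.64285714] [145.16666667 145.16666667 143.33333333]
[ 40.           6.88888889 240.88888889]
[ 39.           6.44444444 242.55555556]
[ 95.11111111   3.22222222 228.        ]
[103.33333333   6.22222222  58.44444444]
```

Use blurred g−b ≥ 3 and g > 205.

```bash
sed -i 's/    r,g,b=\[im/    im=cv2.GaussianBlur(im,(5,5),0)\n    r,g,b=[im/; s/(g-r>=3)&(g-b>=3)/(g-r>=-1)\&(g-b>=4)/' h.py
python3 - <<'E'
from h import *
for q in block(cv2.imread("pics/side0.png")[:,:,::-1].copy()):print(q)
for k in range(2):print(pos())
o=robot.get_obs();print(o["time"],o["tool_pos"],o["wrist_force"])
E
```

```text
((447.26287841796875, 284.78350830078125), 975.5, np.float64(-0.33344723636170925))
((324.70587158203125, 234.32351684570312), 813.5, np.float64(-0.02284717363784533))
(2.2, [((446.8609619140625, 284.7337341308594), 971.5, np.float64(-0.33258958093944463))])
(2.25, [((446.8609619140625, 284.7337341308594), 972.5, np.float64(-0.33258958093944463))])
2.3 [ 0.51160755 -0.08156192  0.07528206] [0.14309237 0.11275811 0.83633856]
```

Request:
arm_command(
  targets=[
    [-0.001, 0.01, 0, 0],
    [-0.002, 0.02, 0, 0],
    [-0.0028, 0.0266, 0, 0],
    [-0.0031, 0.03, 0, 0],
    [-0.0035, 0.0333, 0, 0],
    [-0.0038, 0.0366, 0, 0],
    [-0.0042, 0.04, 0, 0],
    [-0.0045, 0.0433, 0, 0],
  ],
)

```text
time: 2.97
tool_pos: [0.5086, -0.0606, 0.0735]
ee_rot: [3.141, -0.0, -3.038]
wrist_force: [-1.0, 0.0, -0.3]
width: 0.0005
finger_force: 0.0
```

Request:
arm_command(
  targets=[
    [-0.0003, 0.0033, 0, 0],
    [-0.0007, 0.0066, 0, 0],
    [-0.001, 0.01, 0, 0],
    [-0.0014, 0.0133, 0, 0],
    [-0.0017, 0.0166, 0, 0],
    [-0.0021, 0.02, 0, 0],
    [-0.0024, 0.0233, 0, 0],
    [-0.0028, 0.0266, 0, 0],
  ],
)

```text
time: 3.63
tool_pos: [0.5072, -0.0473, 0.0735]
ee_rot: [3.142, -0.0, -3.038]
wrist_force: [-0.2, -0.7, -0.4]
width: 0.0003
finger_force: 0.1
```

Request:
arm_command(
  targets=[
    [-0.0003, 0.0033, 0, 0],
    [-0.0007, 0.0066, 0, 0],
    [-0.001, 0.01, 0, 0],
    [-0.0014, 0.0133, 0, 0],
    [-0.0017, 0.0166, 0, 0],
    [-0.0021, 0.02, 0, 0],
    [-0.0024, 0.0233, 0, 0],
    [-0.0028, 0.0266, 0, 0],
  ],
)

```text
time: 4.3
tool_pos: [0.5059, -0.0339, 0.0735]
ee_rot: [3.141, 0.0, -3.038]
wrist_force: [-0.6, 0.2, 0.0]
width: 0.0005
finger_force: 0.0
```

Run:
```python
from h import *
for k in range(8):
    t,b=pos()
    print(t,b[0][2],b[0][1])
o=robot.get_obs();print(o["time"],o["tool_pos"],o["wrist_force"])
```

```text
4.3 -0.30782412141154436 955.0
4.35 -0.30620602074974634 943.5
4.4 -0.3043245746752669 952.0
4.45 -0.30252776711105694 950.0
4.5 -0.3011204289621198 947.0
4.55 -0.29953352716567755 946.5
4.6 -0.29752245745548683 936.0
4.65 -0.2967629007772296 951.0
4.7 [ 0.50587227 -0.03417016  0.07352276] [0.70578767 0.09568403 0.55702108]
```

Request:
arm_command(
  targets=[
    [0, 0, 0, 0],
    [0, 0, 0, 0],
    [0, 0, 0, 0],
    [0, 0, 0, 0],
    [0, 0, 0, 0],
    [0, 0, 0, 0],
    [0, 0, 0, 0],
    [0, 0, 0, 0],
  ],
)

```text
time: 5.37
tool_pos: [0.5059, -0.0341, 0.0735]
ee_rot: [3.142, 0.0, -3.038]
wrist_force: [-0.4, 0.7, 0.2]
width: 0.0001
finger_force: 0.0
```

Request:
arm_command(
  targets=[
    [0, 0, 0, 0],
    [0, 0, 0, 0],
    [0, 0, 0, 0],
    [0, 0, 0, 0],
    [0, 0, 0, 0],
    [0, 0, 0, 0],
    [0, 0, 0, 0],
    [0, 0, 0, 0],
  ],
)

```text
time: 6.03
tool_pos: [0.5059, -0.0341, 0.0735]
ee_rot: [3.141, -0.0, -3.038]
wrist_force: [0.4, 1.2, 0.6]
width: 0.0005
finger_force: 0.0
```

Request:
arm_command(
  targets=[
    [0, 0, 0, 0],
    [0, 0, 0, 0],
    [0, 0, 0, 0],
    [0, 0, 0, 0],
    [0, 0, 0, 0],
    [0, 0, 0, 0],
    [0, 0, 0, 0],
    [0, 0, 0, 0],
  ],
)

```text
time: 6.7
tool_pos: [0.5059, -0.0341, 0.0735]
ee_rot: [3.142, 0.0, -3.038]
wrist_force: [-0.4, 0.1, 0.6]
width: 0.0006
finger_force: 0.0
```

Run:
```python
from h import *
P=[]
for k in range(8):
    t,b=pos(); P.append((t,b[0][2]))
P=np.array(P);print(P[0],P[-1],np.polyfit(P[:,0],P[:,1],1)[0])
```

```text
[ 6.7        -0.24587703] [ 7.05       -0.24026807] 0.016592303903887277
```

Request:
arm_command(
  targets=[
    [-0.0015, 0.014, 0, 0],
    [-0.003, 0.028, 0, 0],
    [-0.0044, 0.042, 0, 0],
    [-0.0058, 0.056, 0, 0],
    [-0.0073, 0.07, 0, 0],
    [-0.0087, 0.084, 0, 0],
    [-0.0102, 0.098, 0, 0],
    [-0.0117, 0.112, 0, 0],
  ],
)

```text
time: 7.77
tool_pos: [0.4999, 0.0228, 0.0735]
ee_rot: [3.141, 0.0, -3.038]
wrist_force: [-0.0, 0.6, -0.3]
width: 0.0006
finger_force: 0.0
```

Request:
arm_command(
  targets=[
    [0, 0, 0, 0],
    [0, 0, 0, 0],
    [0, 0, 0, 0],
    [0, 0, 0, 0],
    [0, 0, 0, 0],
    [0, 0, 0, 0],
    [0, 0, 0, 0],
    [0, 0, 0, 0],
  ],
)

```text
time: 8.43
tool_pos: [0.5, 0.0217, 0.0735]
ee_rot: [3.142, -0.0, -3.039]
wrist_force: [0.0, -0.1, -0.7]
width: 0.0004
finger_force: 0.0
```

Request:
arm_command(
  targets=[
    [0, 0, 0, 0],
    [0, 0, 0, 0],
    [0, 0, 0, 0],
    [0, 0, 0, 0],
    [0, 0, 0, 0],
    [0, 0, 0, 0],
    [0, 0, 0, 0],
    [0, 0, 0, 0],
  ],
)

```text
time: 9.1
tool_pos: [0.5, 0.0219, 0.0735]
ee_rot: [3.141, -0.0, -3.038]
wrist_force: [1.1, 0.2, 0.5]
width: 0.0006
finger_force: 0.0
```

Request:
arm_command(
  targets=[
    [0, 0, 0, 0],
    [0, 0, 0, 0],
    [0, 0, 0, 0],
    [0, 0, 0, 0],
    [0, 0, 0, 0],
    [0, 0, 0, 0],
    [0, 0, 0, 0],
    [0, 0, 0, 0],
  ],
)

```text
time: 9.77
tool_pos: [0.5, 0.0219, 0.0735]
ee_rot: [3.141, -0.0, -3.038]
wrist_force: [-0.2, -0.6, -0.2]
width: 0.0002
finger_force: 0.0
```

Run:
```python
from h import *
P=[]
for k in range(8):
    t,b=pos(); P.append((t,b[0][2]))
P=np.array(P);print(P[0],P[-1],np.polyfit(P[:,0],P[:,1],1)[0])
im=robot.snapshot("top");cv2.imwrite("pics/t2.png",im[:,:,::-1])
for c in disc(im):print(c,plane("top",*c,.058)[:2])
print(robot.get_obs()["tool_pos"])
```

```text
[ 9.7667     -0.21704463] [10.1167     -0.21652621] 0.0018514534924760056
(5.300195693969727, 85.23202514648438) [0.87024244 0.81878001]
(78.95227813720703, 166.18345642089844) [0.65309405 0.6123044 ]
[0.50001262 0.02191188 0.07350711]
```

View pics/t2.png

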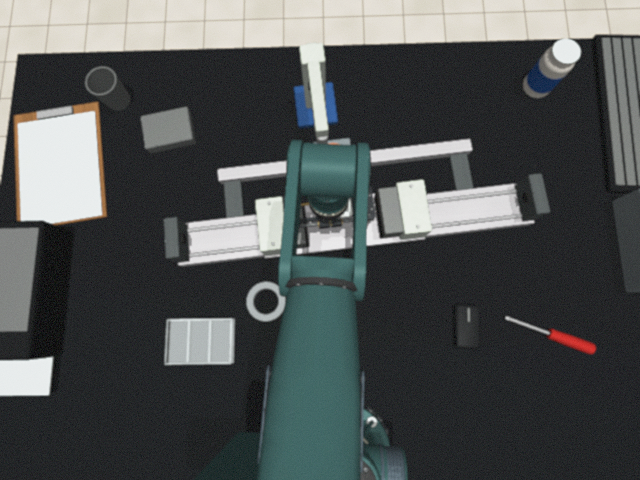

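The carriage has all but stopped about 25 mm short, and the fingers stand clear between the pads. I'll give a second, gentler push.

Request:
arm_command(
  targets=[
    [-0.001, 0.008, 0, 0],
    [-0.002, 0.018, 0, 0],
    [-0.0029, 0.028, 0, 0],
    [-0.004, 0.038, 0, 0],
    [-0.0048, 0.046, 0, 0],
    [-0.0053, 0.051, 0, 0],
    [-0.0055, 0.053, 0, 0],
    [-0.0056, 0.054, 0, 0],
  ],
)

```text
time: 10.88
tool_pos: [0.4972, 0.0492, 0.0735]
ee_rot: [-3.142, 0.0, -3.038]
wrist_force: [0.5, -1.0, 0.3]
width: 0.0003
finger_force: 0.0
```

Request:
arm_command(
  targets=[
    [-0.0001, 0.0012, 0, 0],
    [-0.0003, 0.0025, 0, 0],
    [-0.0004, 0.0037, 0, 0],
    [-0.0005, 0.005, 0, 0],
    [-0.0007, 0.0062, 0, 0],
    [-0.0008, 0.0075, 0, 0],
    [-0.0009, 0.0087, 0, 0],
    [-0.001, 0.01, 0, 0],
  ],
)

```text
time: 11.55
tool_pos: [0.4967, 0.0539, 0.0735]
ee_rot: [3.142, -0.0, -3.038]
wrist_force: [0.3, -0.2, 0.0]
width: 0.0002
finger_force: 0.0
```

Request:
arm_command(
  targets=[
    [-0.0001, 0.0012, 0, 0],
    [-0.0003, 0.0025, 0, 0],
    [-0.0004, 0.0037, 0, 0],
    [-0.0005, 0.005, 0, 0],
    [-0.0007, 0.0062, 0, 0],
    [-0.0008, 0.0075, 0, 0],
    [-0.0009, 0.0087, 0, 0],
    [-0.001, 0.01, 0, 0],
  ],
)

```text
time: 12.22
tool_pos: [0.4962, 0.059, 0.0735]
ee_rot: [3.142, 0.0, -3.038]
wrist_force: [-0.5, -0.5, -0.5]
width: 0.0005
finger_force: 0.0
```

Run:
```python
from h import *
t,b=pos();print(t,b[0][2],robot.get_obs()["tool_pos"])
```

```text
12.2167 -0.21602922532874225 [0.49620063 0.05907477 0.07349733]
```

Request:
arm_command(
  targets=[
    [-0.0001, 0.0012, 0, 0],
    [-0.0003, 0.0025, 0, 0],
    [-0.0004, 0.0037, 0, 0],
    [-0.0005, 0.005, 0, 0],
    [-0.0007, 0.0062, 0, 0],
    [-0.0008, 0.0075, 0, 0],
    [-0.0009, 0.0087, 0, 0],
    [-0.001, 0.01, 0, 0],
  ],
)

```text
time: 12.93
tool_pos: [0.4957, 0.0639, 0.0735]
ee_rot: [3.141, -0.0, -3.038]
wrist_force: [-0.2, 0.4, 0.0]
width: 0.0004
finger_force: 0.0
```

Run:
```python
from h import *
P=[]
for k in range(4):
    t,b=pos(); P.append((t,b[0][2]))
P=np.array(P);print(P[0],P[-1],np.polyfit(P[:,0],P[:,1],1)[0])
print(robot.get_obs()["tool_pos"])
```

```text
[12.9333     -0.21289505] [13.0833     -0.21133602] 0.011431650373328188
[0.49569122 0.06392211 0.07349589]
```

Request:
arm_command(
  targets=[
    [-0.0001, 0.0012, 0, 0],
    [-0.0003, 0.0025, 0, 0],
    [-0.0004, 0.0037, 0, 0],
    [-0.0004, 0.0037, 0, 0],
    [-0.0004, 0.0037, 0, 0],
    [-0.0004, 0.0037, 0, 0],
    [-0.0004, 0.0037, 0, 0],
    [-0.0004, 0.0037, 0, 0],
  ],
)

```text
time: 13.8
tool_pos: [0.4955, 0.0657, 0.0735]
ee_rot: [3.142, 0.0, -3.038]
wrist_force: [-0.3, -0.9, 0.9]
width: 0.0002
finger_force: 0.0
```

Run:
```python
from h import *
P=[]
for k in range(8):
    t,b=pos(); P.append((t,b[0][2]))
P=np.array(P);print(P[0],P[-1],np.polyfit(P[:,0],P[:,1],1)[0])
print(robot.get_obs()["tool_pos"])
```

```text
[13.8        -0.20457987] [14.15       -0.20197379] 0.007073782928710371
[0.49553888 0.06575833 0.07351036]
```

Request:
arm_command(
  targets=[
    [0.0013, -0.0125, 0, 0],
    [0.0026, -0.025, 0, 0],
    [0.0039, -0.0375, 0, 0],
    [0.0052, -0.05, 0, 0],
    [0.0065, -0.0625, 0, 0],
    [0.0078, -0.075, 0, 0],
    [0.0091, -0.0875, 0, 0],
    [0.0104, -0.1, 0, 0],
  ],
)

```text
time: 14.87
tool_pos: [0.5008, 0.015, 0.0735]
ee_rot: [3.142, -0.0, -3.038]
wrist_force: [-0.0, 0.3, 0.3]
width: 0.0004
finger_force: 0.0
```

Request:
arm_command(
  targets=[
    [0, 0, 0, 0],
    [0, 0, 0, 0],
    [0, 0, 0, 0],
    [0, 0, 0, 0],
    [0, 0, 0, 0],
    [0, 0, 0, 0],
    [0, 0, 0, 0],
    [0, 0, 0, 0],
  ],
)

```text
time: 15.53
tool_pos: [0.5007, 0.0159, 0.0735]
ee_rot: [3.142, 0.0, -3.038]
wrist_force: [-0.0, -0.3, -0.0]
width: 0.0007
finger_force: 0.0
```

Request:
arm_command(
  targets=[
    [0, 0, 0, 0],
    [0, 0, 0, 0],
    [0, 0, 0, 0],
    [0, 0, 0, 0],
    [0, 0, 0, 0],
    [0, 0, 0, 0],
    [0, 0, 0, 0],
    [0, 0, 0, 0],
  ],
)

```text
time: 16.2
tool_pos: [0.5007, 0.0158, 0.0735]
ee_rot: [3.141, -0.0, -3.038]
wrist_force: [-0.5, -1.1, 0.2]
width: 0.0004
finger_force: 0.0
```

Request:
arm_command(
  targets=[
    [0, 0, 0, 0],
    [0, 0, 0, 0],
    [0, 0, 0, 0],
    [0, 0, 0, 0],
    [0, 0, 0, 0],
    [0, 0, 0, 0],
    [0, 0, 0, 0],
    [0, 0, 0, 0],
  ],
)

```text
time: 16.87
tool_pos: [0.5007, 0.0158, 0.0735]
ee_rot: [3.141, 0.0, -3.038]
wrist_force: [0.8, -0.3, 0.2]
width: 0.0005
finger_force: 0.0
```

Run:
```python
from h import *
P=[]
for k in range(8):
    t,b=pos(); P.append((t,b[0][2]))
P=np.array(P);print(P[0],P[-1],P[:,1].mean(),np.polyfit(P[:,0],P[:,1],1)[0])
im=robot.snapshot("side");cv2.imwrite("pics/s3.png",cv2.resize(im[130:330,270:530,::-1],None,fx=3,fy=3))
print(robot.get_obs()["tool_pos"])
```

```text
[16.8667     -0.19675267] [17.2167     -0.19727528] -0.19714462684091688 -0.0009954557609910884
[0.50072824 0.01572539 0.07351804]
```

View pics/s3.png

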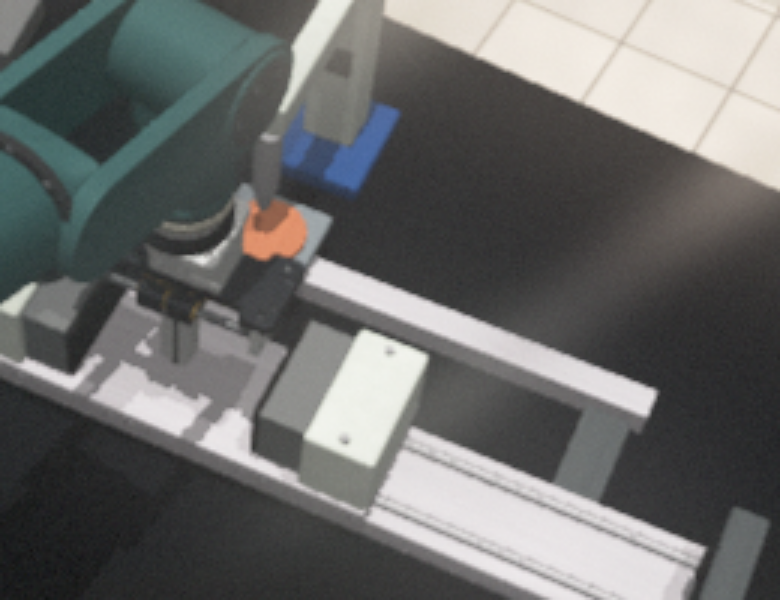

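The carriage is at rest, about 6 mm short by the block. I'll lift clear and check the disc against the nose directly.

Request:
arm_command(
  targets=[
    [0, 0, 0.06, 0],
    [0, 0, 0.13, 0],
    [0, 0, 0.2, 0],
    [0, 0, 0.27, 0],
    [-0.05, 0, 0.27, 0],
    [-0.1, 0.04, 0.27, 0],
    [-0.16, 0.1, 0.27, 0],
    [-0.22, 0.16, 0.27, 0],
  ],
)

```text
time: 17.98
tool_pos: [0.3909, 0.0949, 0.2087]
ee_rot: [3.141, 0.001, -3.041]
wrist_force: [0.5, 1.3, 0.7]
width: 0.0006
finger_force: 0.0
```

Request:
arm_command(
  targets=[
    [-0.04, 0.07, 0, 0],
    [-0.08, 0.14, 0, 0],
    [-0.12, 0.21, 0, 0],
    [-0.16, 0.28, 0, 0],
    [-0.2, 0.35, 0, 0],
    [-0.24, 0.42, 0, 0],
    [-0.24, 0.49, 0, 0],
    [-0.24, 0.49, 0, 0],
  ],
)

```text
time: 18.65
tool_pos: [0.2702, 0.3441, 0.2079]
ee_rot: [3.139, -0.001, -3.032]
wrist_force: [0.2, -0.6, -0.6]
width: 0.0008
finger_force: 0.0
```

Run:
```python
from h import *
a=robot.snapshot("top");b=robot.snapshot("side")
for n,i in(("top",a),("side",b)):
    for c in disc(i):
        p=plane(n,*c,.058); print(n,c,p,p[:2]@U)
for k in block(b):print(k)
print(np.array([.6618,.0309])@U,np.array([.6630,.0319])@U,np.array([.6764,-.1105])@U,robot.get_obs()["tool_pos"])
cv2.imwrite("pics/f.png",np.vstack([cv2.resize(a[90:190,260:430,::-1],None,fx=3,fy=3),cv2.resize(b[150:250,310:480,::-1],None,fx=3,fy=3)]))
```

```text
top (325.1289978027344, 158.349609375) [0.65985694 0.02366813 0.058     ] -0.04495282773669781
top (4.272453308105469, 81.66183471679688) [0.88010932 0.82264221 0.058     ] 0.7268445961346218
top (78.35608673095703, 166.08847045898438) [0.65336478 0.61377311 0.058     ] 0.5426394690287569
side (358.5994567871094, 207.1226348876953) [0.65981719 0.02520326 0.058     ] -0.04342186220250394
side (-15.437902450561523, 107.13294982910156) [0.38027615 1.15960176 0.058     ] 1.113867246890512
((391.8000793457031, 261.9000244140625), 902.0, np.float64(-0.19727534382961773))
-0.03796170000000001 -0.037091660000000005 -0.18011362 [0.27127194 0.34007877 0.20808184]
```

View pics/f.png

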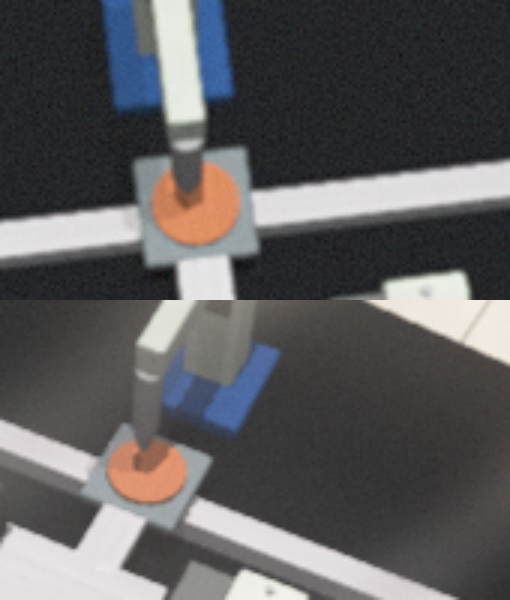

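Both views put the disc 6–7 mm short of the nose, inside tolerance, and it has been at rest since about 16.9 s. I'll wait briefly, then hand in.

Request:
arm_command(
  targets=[
    [0, 0, 0, 0],
    [0, 0, 0, 0],
    [0, 0, 0, 0],
    [0, 0, 0, 0],
    [0, 0, 0, 0],
    [0, 0, 0, 0],
    [0, 0, 0, 0],
    [0, 0, 0, 0],
  ],
)

```text
time: 19.42
tool_pos: [0.2719, 0.3395, 0.2085]
ee_rot: [3.141, 0.0, -3.039]
wrist_force: [0.0, 0.5, 0.6]
width: 0.0009
finger_force: 0.0
```

Run:
```python
from h import *
print(pos()); print(robot.close_job())
```

```text
(19.4167, [((391.6000671386719, 261.8000183105469), 902.0, np.float64(-0.19675266613502662))])
the job is handed in; nothing more can be done
None
```

The job is handed in at about 19.5 s of the 50 s, with no verdict returned: the carriage stands still and untouched, the specimen's middle about 6–7 mm short of the nose by both cameras (limit 12 mm).

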